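# Set the spring-return gauge arm by a rule and hold it

## Robot

A 7-joint arm with a two-finger parallel gripper is mounted at the origin on a cart in front of the work surface, level with it; the furniture and walls round the work are solid. World frame = base frame: x ahead of the robot, y to its left, z up, the work surface at z = 0. Lengths are in mm, angles in rad, forces in N, time in s.
With the tool pointing down it reaches from about 400 to 875 mm from the base axis. Payload 4.4 kg.
Tool frame: the origin (TCP) lies at the centre of the arm's flange, where the gripper is bolted on; the fingertips stand 173 mm ahead of it and the grasp point (between the pads) lies 155 mm ahead of it; z points along the fingers, y is the direction in which the jaws open and shut (so a half turn about z gives the same grasp; the last joint's range is limited). The gripper opens to 85 mm and grips with 20 to 120 N. Pads are 22 mm wide; open, the fingers measure 114 mm over their backs; the gripper's body (76 mm by 85 mm) begins 54 mm behind the grasp point. The pads swing forward as they close: fully open they stand 13 mm farther back than shut.
Start: joints at [1.107, 0.628, 0.038, 1.517, -0.027, 0.996, -0.02], TCP at [251.826, -599.249, 404.713] pointing down, gripper open.
Joint ranges: [-3.06, 3.06], [-0.37, 2.12], [-1.25, 1.32], [0.18, 2.47], [-1.1, 4.24], [0.23, 1.98], [-2.94, 2.94]. Speed limits (rad/s): [2.57, 2.57, 3.14, 3.14, 3.14, 3.14, 3.14].

## Interface

Orientations are given as [roll, pitch, yaw] about the fixed x, y, z axes, in that order (R = Rz(yaw) Ry(pitch) Rx(roll)).
In Python, from cell import * gives the robot as it stands. The module is installed in compiled form; this text tells all that it offers.
- The arm moves only by the shell command python3 -m jog 'ROWS'. ROWS is JSON, one flat list of numbers, 5 for each row, row after row: the shift along the tool's x, y, z in mm, then the turn about the tool's z in degrees, then the finger opening in mm, from 0 to 85.4. A call has 1 to 20 rows; each row is the pose to reach, as a shift and turn from the pose commanded when the call began, along the tool's axes at that moment; what a row does not reach only later rows make up. A row lasts 1/12 s, in which the tool goes at most 41.7 mm and 7.16 degrees, less where a joint would pass 70% of its speed; a pose out of reach is approached as far as the arm can. A call with a gripper value outside its range is refused whole. The fingers move at their own pace and stop on an object; the grip force is fixed at half the most. Time passes only in rows, so rows that repeat a pose let the fingers close. It gives the time, the measured TCP pose, the force and the opening at its end, in the units of the state.
- read_state(): the state, without advancing time (a new reading comes with each control period).
- get_image(name): name is "scene" or "top"; returns (picture, depth): 480x640x3 uint8, blue, green, red; 480x640 float32, mm along the optical axis (not along the pixel's ray), 0 where there is no reading.
- camera_params(name): a dict with "K" (3x3 intrinsics, pixels), "dist_coeffs" ([k1, k2, p1, p2, k3] as OpenCV has them; the pictures are not rectified), "T" (4x4, takes a point from camera to world coordinates). Camera axes: x right, y up, looking along -z (the intrinsics and any distortion apply to the point x, -y, -z); pixel columns grow to the right and rows downward; lengths in mm; the calibration is good to about 2 mm. A picture is of the moment at which its call begins. camera_params takes no time and is no camera call.
- finish_job(): hands the job in, once; it reports no verdict.
The state is a dict: "clock": time; "qpos": joint angles; "qd": joint speeds; "tau": joint torques, N m; "eef_pos": TCP position; "tool_rot": TCP orientation; "force": force on the tool from outside, world axes, zero at the start; "torque": the same for the moment, N m; "width": finger opening in mm.
Only numpy, scipy, OpenCV 4.12 (cv2) and the standard library are available. Lean on these libraries where they do the work, as an engineer would, in place of code of your own. Each camera call takes 0.05 s, during which the arm holds its last target.

## Task

Lay the loose steel rule flat on the worktop with its marked long edge flush against the front edge of the gauge's base plate and its end up against the small lug there, and let go of it. Then squeeze the lock button on the gauge arm's upright head and, only once it is unlocked, draw the spring-loaded arm out until its pointer stands at the third long mark of the rule, counted from the lug. Finish while still holding the arm there with the button squeezed in; the rule stays in place and the other things on the worktop are left alone.

Things in the scene. Friction and masses are not known exactly. Their poses are not given: they have to be found in the camera images.
- gauge: Fixed gauge stand. Origin: centre of the base plate's underside, on the worktop; z up. Aluminium plate 90 (x) x 320 (y) x 12 (z) mm; front edge, nearest the robot, at x = -45. The arm slides out along -y. Grey square outer tube 36 wide, z 22 to 58, over y = +35 to +160. A thin steel catch strip passes in front of the head, z 31 to 41, out to x = -27, y = -21.
- corner (a point): Inner corner at worktop level between the plate's front edge and the lug (gauge frame x -45, y +50, z 0 mm), where the rule belongs. Axes are the gauge's. The lug, 12 mm high and 12 long, juts out 32 mm in front of the plate's edge; its face towards -y is the plane through this point.
- rule_grip (a point): Grip point on the loose steel rule, 34 mm above the rule's underside. A black upright rib, 12 (x) x 60 (y) mm, 49 mm high from the underside; pinch it across its 12 mm. This point is mid-rib: 34 mm in -x from the marked edge, half-way along y. Rule axes: x from rib to marked edge, y towards the end for the lug, z up. In place: gauge frame x -79, y -50 mm, axes parallel.
- rule_near (a point): End of the rule's marked edge that goes into the corner (its +y end), 3 mm above its underside. The rule is a flat bar 44 (x) x 200 (y) x 6 (z) mm, about 180 g; along the marked edge its top has a short mark (8 mm) every 10 mm and a long one (20 mm) every 50 mm.
- rule_far (a point): The other end of the rule's marked edge (its -y end), 3 mm above the underside.
- third_mark (a point): The third long mark where it meets the marked edge, on the rule's top face: 150 mm from the +y end, 50 mm from the -y end. Axes are the rule's.
- pointer (a point): Lower tip of the pointer, which hangs from the arm over the plate's front edge, 14 mm above the worktop; it moves with the arm. Axes are the gauge's. With the arm home it is 50 mm to the -y side of the lug's face (at the first long mark of the laid rule).
- head_grip (a point): Pinch point of the arm's upright grey head, 70 mm above the worktop; moves with the arm, gauge's axes. Head 30 (x) x 24 (y) mm, from z 24 to 86. Pinch along x: one finger on the rear face (16.5 mm to +x of this point), one on the black lock button in front (18 wide, 26 high; outer face 21.5 mm to -x when out, 16.5 when in). Keep fingertips over 45 mm, above the catch strip.
- gauge_arm (a joint): Extension of the arm, m: 0 home, grows as it slides out along the gauge's -y, end stop at 0.125. A return spring pulls it home with 2 N at 0, 2.8 N at 0.1; let go, it runs back. While the button is out a pin locks it after 1.5 mm. The third long mark of a rightly laid rule is at 0.100.
- gauge_button (a joint): How far the lock button is pressed, m: 0 out, 0.005 fully in. It is sprung, 2.8 N to start and 4.8 N fully in; the arm is free from about 0.0035. A pinch of 12 to 25 N holds it in and carries the arm.
- petri_dish_mid (a point): Bystander, to be left alone: round flat petri dish, 90 across, 18 high mm; its centre.
- bench_timer_mid (a point): Bystander, to be left alone: small upright bench timer, 65 x 47 x 69 mm; its centre.
- beaker_mid (a point): Bystander, to be left alone: clear plastic beaker, 54 across, 67 high mm; its centre.
- marker_pen_mid (a point): Bystander, to be left alone: marker pen lying down, 135 long, 17 thick mm; its centre.
- label_roll_mid (a point): Bystander, to be left alone: roll of labels lying flat, 63 across, 25 high mm; its centre.

How it is judged:
By the outcome, as a careful person would: the job done as asked, in the order asked, and still so for the second after the job is handed in, while the arm keeps its last pose, push and grip.
It also fails if it takes over 54 s, if anything falls off the work surface, if the arm or the gripper's body presses on something with over 40 N, if the wrist force passes 120 N, or if a joint passes its speed limit or range.

## Working session

There is one attempt and no reset: what is moved stays moved. The work goes in short steps, Python scripts to look and compute and a shell command to move; the robot and the scene stay as the last step left them, time stands still between calls to the robot, and variables do not carry over. Pictures are saved under pics/ and viewed, and the job is handed in when it is done.

```bash
mkdir -p pics; ls; python3 - <<'E'
from cell import *
import cv2, numpy as np
s=read_state(); print({k:np.round(v,3).tolist() for k,v in s.items()})
for n in ("scene","top"):
    im,d=get_image(n); cv2.imwrite(f"pics/{n}0.png",im); np.save(f"pics/{n}0.npy",d)
    p=camera_params(n); print(n,np.round(p["K"],2).tolist(),p["dist_coeffs"],np.round(p["T"],3).tolist())
E
```

```text
pics
{'clock': 0.0, 'qpos': [1.107, 0.629, 0.038, 1.518, -0.027, 0.996, -0.02], 'qd': [-0.001, 0.001, -0.002, 0.002, -0.0, 0.001, -0.001], 'tau': [0.0, -56.339, 1.227, -19.344, 0.011, 0.011, 0.0], 'eef_pos': [251.738, -598.96, 403.788], 'tool_rot': [-3.14, 0.0, 0.398], 'force': [-0.261, 0.265, -0.385], 'torque': [0.043, -0.001, 0.074], 'width': 85.16}
scene [[490.17, 0.0, 305.08], [0.0, 490.17, 238.9], [0.0, 0.0, 1.0]] [-0.05822354  0.          0.          0.          0.        ] [[-0.538, 0.347, -0.768, -460.616], [-0.843, -0.244, 0.48, 649.194], [-0.021, 0.906, 0.424, 632.027], [0.0, 0.0, 0.0, 1.0]]
top [[484.21, 0.0, 315.57], [0.0, 484.21, 238.68], [0.0, 0.0, 1.0]] [0.0359781 0.        0.        0.        0.       ] [[0.013, 0.984, -0.176, 345.219], [-1.0, 0.009, -0.02, -5.761], [-0.018, 0.176, 0.984, 1160.257], [0.0, 0.0, 0.0, 1.0]]
```

View pics/top0.png

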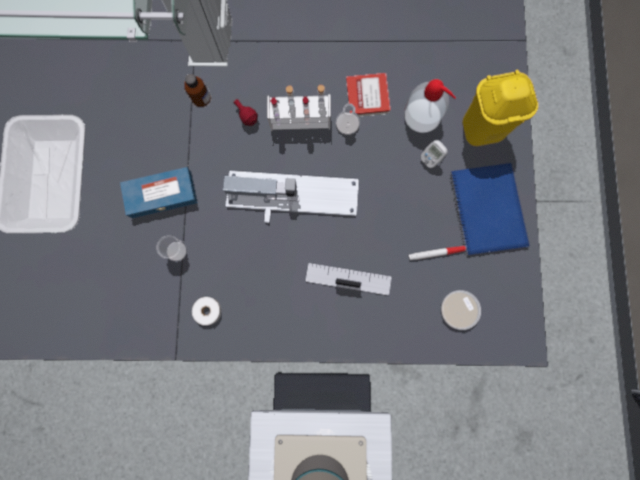

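View pics/scene0.png

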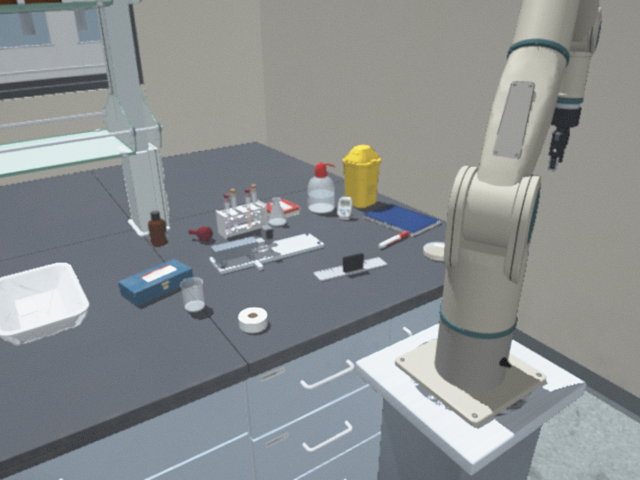

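The top picture shows the gauge at about (225–358, 172–215), with the lug at (267,215). The rule lies at (307–391, 264–293), with its marked edge facing up the image. I'll zoom in on both to measure.

```bash
python3 - <<'E'
import cv2
im=cv2.imread("pics/top0.png")
cv2.imwrite("pics/z1.png",cv2.resize(im[165:225,215:365],None,fx=5.3,fy=5.3,interpolation=cv2.INTER_CUBIC))
cv2.imwrite("pics/z2.png",cv2.resize(im[255:305,300:400],None,fx=8,fy=8,interpolation=cv2.INTER_CUBIC))
E
```

```text
(no output)
```

View pics/z1.png

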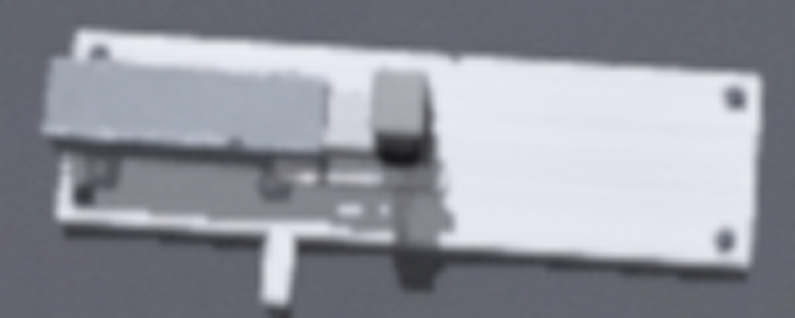

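View pics/z2.png

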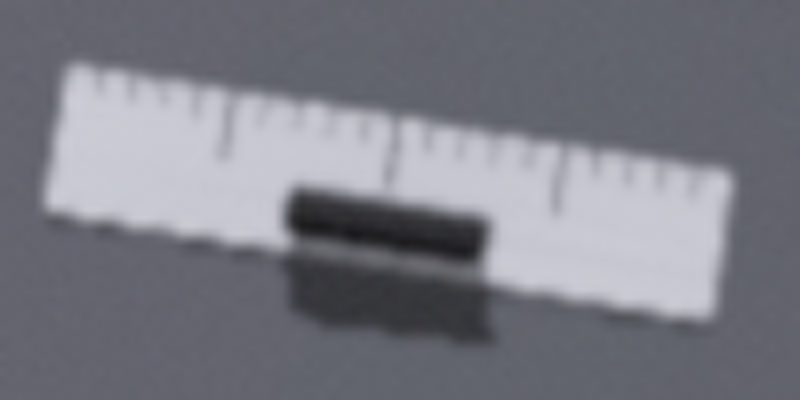

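```bash
cat > h.py <<'E'
import cv2, numpy as np
from cell import *
from scipy.ndimage import map_coordinates
def ray(n,uv):
    p=camera_params(n); uv=np.asarray(uv,float).reshape(-1,1,2)
    q=cv2.undistortPoints(uv,np.array(p["K"]),np.array(p["dist_coeffs"]))[:,0]
    T=np.array(p["T"]); d=np.c_[q[:,0],-q[:,1],-np.ones(len(q))]@T[:3,:3].T
    return T[:3,3],d
def onz(n,uv,z):
    o,d=ray(n,uv); t=(z-o[2])/d[:,2]; return o+d*t[:,None]
def proj(n,P):
    p=camera_params(n); T=np.array(p["T"]); c=(np.asarray(P,float).reshape(-1,3)-T[:3,3])@T[:3,:3]
    c=c*[1,-1,-1]
    return cv2.projectPoints(c,np.zeros(3),np.zeros(3),np.array(p["K"]),np.array(p["dist_coeffs"]))[0][:,0]
def edge(im,a,b,w=4,lo=.08,hi=.92,inside=None,thr=None):
    """points on 50% crossing between a and b (pixels); interior to the right or left"""
    g=cv2.cvtColor(im,cv2.COLOR_BGR2GRAY).astype(float)
    a=np.array(a,float);b=np.array(b,float);t=(b-a)/np.linalg.norm(b-a);nn=np.array([-t[1],t[0]])
    s=np.arange(-w,w+.01,.1);out=[]
    for f in np.linspace(lo,hi,40):
        c=a+f*(b-a); P=c+s[:,None]*nn
        v=map_coordinates(g,[P[:,1],P[:,0]],order=1)
        gr=np.abs(np.gradient(cv2.GaussianBlur(v[None],(0,0),4)[0])) 
        i=gr.argmax(); out.append(c+s[i]*nn) if 3<i<len(s)-4 else None
    out=np.array(out)
    for _ in range(4):
        vx,vy,x0,y0=cv2.fitLine(out.astype(np.float32),cv2.DIST_HUBER,0,.01,.01)[:,0]
        r=np.abs((out[:,0]-x0)*vy-(out[:,1]-y0)*vx); k=r<max(.3,2*np.median(r)); 
        if k.all():break
        out=out[k]
    return out
def line3(n,pts,z):
    P=onz(n,pts,z)[:,:2]; v=cv2.fitLine(P.astype(np.float32),cv2.DIST_HUBER,0,.01,.01)[:,0]
    r=(P[:,0]-v[2])*v[1]-(P[:,1]-v[3])*v[0]
    return v,r.std()
def isect(l,m):
    A=np.array([[l[0],-m[0]],[l[1],-m[1]]]); t=np.linalg.solve(A,[m[2]-l[2],m[3]-l[3]]); return np.array([l[2]+t[0]*l[0],l[3]+t[0]*l[1]])
E
cat > m0.py <<'E'
from h import *
im=cv2.imread("pics/top0.png")
Z=lambda s,ox,oy:lambda x,y:((x+.5)/s-.5+ox,(y+.5)/s-.5+oy)
g=Z(5.3,215,165); r=Z(8,300,255)
def ang(v): 
    return np.degrees(np.arctan2(v[1],v[0]))
E=dict(front=(g(460,240),g(745,262)),right=(g(762,80),g(750,255)),back=(g(90,32),g(755,75)),lug=(g(296,240),g(290,300)))
L={}
for k,(a,b) in E.items():
    L[k],s=line3("top",edge(im,a,b,w=2.5 if k!='lug' else 1.8),12); print(k,np.round(L[k],3),round(ang(L[k]),2),round(s,2))
fr=isect(L['front'],L['right']); br=isect(L['back'],L['right']); print('FR',fr,'BR',br,'width',np.linalg.norm(fr-br))
cor=isect(L['front'],L['lug']);print('lug corner',cor,'dist FR',np.linalg.norm(cor-fr),'expect 210')
a,b,c,d=r(66,66),r(733,175),r(717,320),r(45,210)
R={}
for k,(p,q) in dict(mark=(a,b),near=(a,d),far=(b,c),back=(d,c)).items():
    R[k],s=line3("top",edge(im,p,q,w=2.5),6); print(k,np.round(R[k],3),round(ang(R[k]),2),round(s,2))
P=[isect(R[x],R[y]) for x,y in (('mark','near'),('mark','far'),('back','far'),('back','near'))]
print(np.round(P,1),'len',np.linalg.norm(P[0]-P[1]),np.linalg.norm(P[2]-P[3]),'w',np.linalg.norm(P[0]-P[3]),np.linalg.norm(P[1]-P[2]))
E
python3 m0.py
```

```text
front [ 6.20000e-02  9.98000e-01  6.13964e+02 -1.10990e+01] 86.44 0.38
right [ 9.98000e-01 -6.70000e-02  6.62609e+02 -8.29760e+01] -3.87 0.31
back [6.00000e-02 9.98000e-01 7.10862e+02 7.00810e+01] 86.57 0.2
lug [ 9.94000e-01 -1.08000e-01  6.04741e+02  1.30735e+02] -6.19 0.19
FR [609.71783 -79.40135] BR [701.5368  -85.60727] width 92.02846
lug corner [622.6607  128.79254] dist FR 208.59581 expect 210
mark [ 1.52000e-01  9.88000e-01  4.79456e+02 -5.61730e+01] 81.28 0.31
near [ 9.89000e-01 -1.48000e-01  4.69672e+02  3.93020e+01] -8.52 0.28
far [ 9.89000e-01 -1.50000e-01  4.40588e+02 -1.59367e+02] -8.65 0.13
back [ 1.51000e-01  9.89000e-01  4.32321e+02 -6.66830e+01] 81.34 0.25
[[ 493.5   35.7]
 [ 463.1 -162.8]
 [ 418.7 -156. ]
 [ 448.9   42.4]] len 200.83727 200.73677 w 45.102337 44.91153
```

```bash
cat >> h.py <<'E'
def delta(x,y,z,yaw):
    s=read_state(); p=np.array(s["eef_pos"]); r,pt,w=s["tool_rot"]
    c,k=np.cos(w),np.sin(w); d=np.array([x,y,z])-p
    t=(yaw-np.degrees(w)+180)%360-180
    print('clock',round(s['clock'],2),'at',np.round(p,1),np.round(np.degrees([r,pt,w]),2),'F',np.round(s['force'],1),'W',round(s['width'],1))
    print('shift',np.round([d@[c,k,0],d@[k,-c,0],-d[2],-t],1))
E
cat > m1.py <<'E'
from h import *
ps=[np.load("pics/top0.npy")]
# rib top at z49 from top img: zoom corners
r=lambda x,y:((x+.5)/8-.5+300,(y+.5)/8-.5+255)
P=onz("top",[r(292,188),r(490,215),r(484,242),r(286,214)],49); print(np.round(P,1),P.mean(0))
print('proj model grip top',proj("top",[[444.2,-58.4,49]])*1, [r(388,215)])
delta(444,-58.5,300,81.35)
E
python3 m1.py
```

```text
[[452.6 -30.9  49. ]
 [445.5 -87.6  49. ]
 [437.8 -85.8  49. ]
 [445.1 -29.2  49. ]] [445.2388403  -58.38664895  49.        ]
proj model grip top [[348.05213614 281.85568234]] [(348.0625, 281.4375)]
clock 0.1 at [ 251.7 -599.   403.9] [-179.9     0.     22.79] F [0.7 0.2 0.2] W 85.0
shift [ 386.6 -423.8  103.9  -58.6]
```

```bash
python3 -m jog '[200,-220,0,-30,60, 386.6,-423.8,60,-58.6,60, 386.6,-423.8,104,-58.6,60, 386.6,-423.8,104,-58.6,60, 386.6,-423.8,104,-58.6,60, 386.6,-423.8,104,-58.6,60, 386.6,-423.8,104,-58.6,60, 386.6,-423.8,104,-58.6,60, 386.6,-423.8,104,-58.6,60, 386.6,-423.8,104,-58.6,60, 386.6,-423.8,104,-58.6,60, 386.6,-423.8,104,-58.6,60, 386.6,-423.8,104,-58.6,60, 386.6,-423.8,104,-58.6,60, 386.6,-423.8,104,-58.6,60, 386.6,-423.8,104,-58.6,60, 386.6,-423.8,104,-58.6,60, 386.6,-423.8,104,-58.6,60]'; python3 -c "
from h import *
delta(444.5,-58.5,189,81.35)"
```

```text
clock: 1.6
eef_pos: [443.6, -60.2, 300.7]
tool_rot: [-3.141, 0.001, 1.418]
force: [-0.1, -0.4, 1.1]
width: 59.7
clock 1.6 at [443.6 -60.2 300.7] [-1.7997e+02  5.0000e-02  8.1250e+01] F [-0.1 -0.4  1.1] W 59.7
shift [ 1.900e+00  6.000e-01  1.117e+02 -1.000e-01]
```

```bash
python3 -m jog '[1,0.4,35,0,50, 1,0.4,70,0,50, 1,0.4,95,0,45, 1,0.4,111,0,45, 1,0.4,111,0,45, 1,0.4,111,0,45]'; python3 -c "
from h import *
delta(444.5,-58.5,189,81.35)
for n in ('top','scene'):
  im,d=get_image(n); cv2.imwrite(f'pics/{n}1.png',im)
im=cv2.imread('pics/scene1.png'); cv2.imwrite('pics/s1z.png',cv2.resize(im[180:300,270:430],None,fx=5,fy=5,interpolation=cv2.INTER_CUBIC))
"
```

```text
clock: 2.1
eef_pos: [443.8, -60.0, 188.5]
tool_rot: [-3.139, 0.0, 1.417]
force: [-0.6, -0.7, 0.2]
width: 45.3
clock 2.1 at [443.8 -60.  188.5] [-179.86    0.     81.18] F [-0.6 -0.7  0.2] W 45.3
shift [ 1.6  0.4 -0.5 -0.2]
```

View pics/s1z.png

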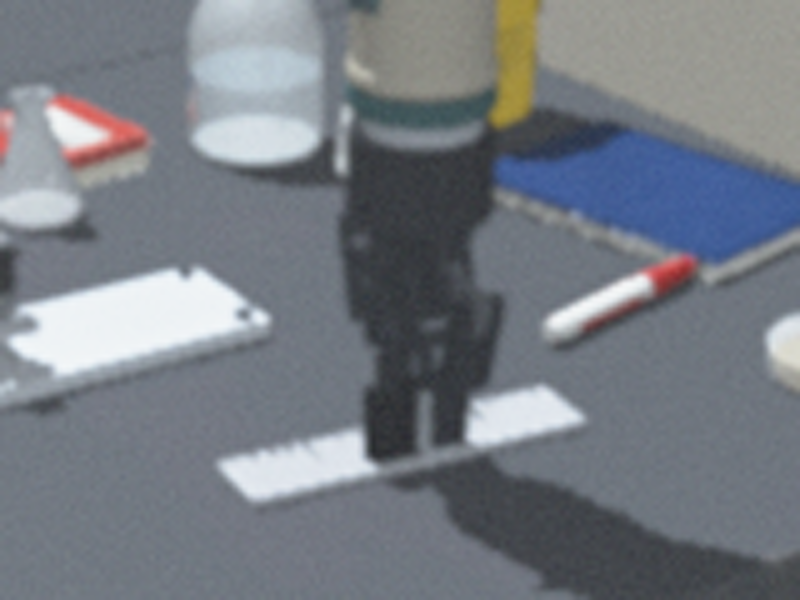

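The fingers straddle the rib at about (415,430) in the zoomed scene view, clear of the plate. I'll close them and lift.

```bash
python3 -m jog '[0,0,0,0,30, 0,0,0,0,15, 0,0,0,0,5, 0,0,0,0,5, 0,0,0,0,5, 0,0,0,0,5, 0,0,0,0,5, 0,0,-10,0,5, 0,0,-30,0,5, 0,0,-30,0,5, 0,0,-30,0,5]'; python3 -c "
from h import *
for n in ('top','scene'):
  im,d=get_image(n); cv2.imwrite(f'pics/{n}2.png',im)
delta(444.5,-58.5,189,81.35)
a=cv2.imread('pics/top2.png')[240:320,290:410];b=cv2.imread('pics/scene2.png')[200:300,280:430]
cv2.imwrite('pics/t2z.png',cv2.resize(a,None,fx=6,fy=6,interpolation=cv2.INTER_CUBIC));cv2.imwrite('pics/s2z.png',cv2.resize(b,None,fx=5,fy=5,interpolation=cv2.INTER_CUBIC))
"
```

```text
clock: 3.12
eef_pos: [444.9, -57.9, 220.3]
tool_rot: [3.139, -0.0, 1.42]
force: [1.2, 0.2, -2.6]
width: 11.4
clock 3.22 at [444.5 -57.9 219.4] [-1.7999e+02  1.0000e-02  8.1380e+01] F [ 0.5  0.4 -1.7] W 11.2
shift [-0.5  0.1 30.4  0. ]
```

View pics/t2z.png

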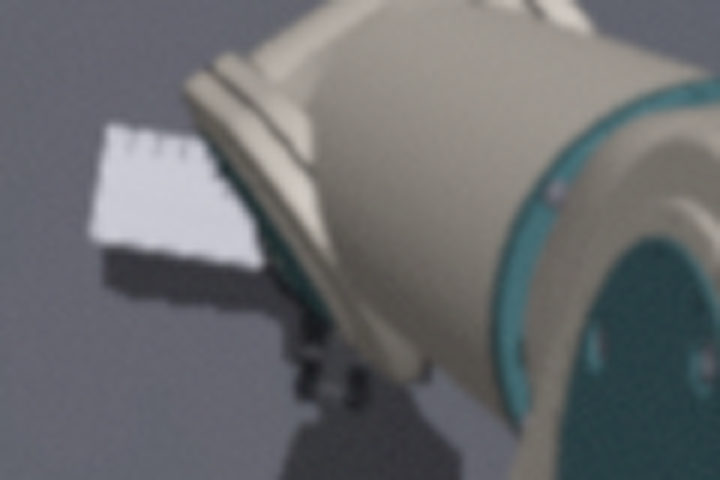

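View pics/s2z.png

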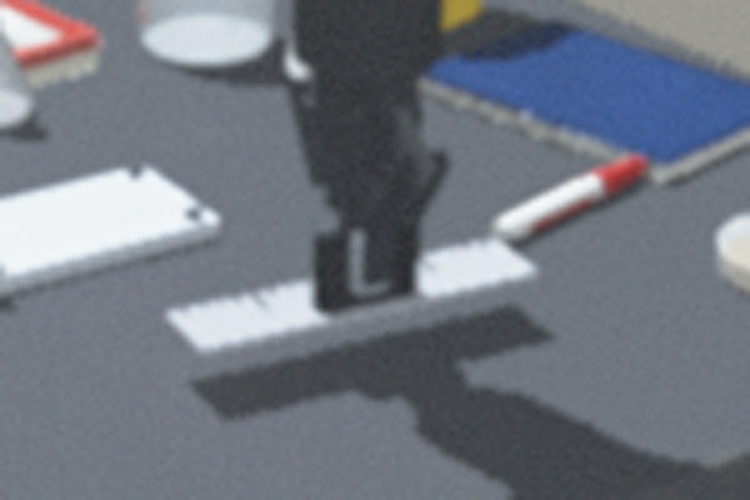

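The rule is lifted level. In the zoomed top view its near marked corner is at (107,122). Next I'll work out the staging pose in front of the gauge.

```bash
cat >> h.py <<'E'
YG=np.radians(-3.5); CX,CY=614.6,167.6   # corner in gauge-aligned axes
def g2w(x,y):  # gauge frame mm -> world xy
    gx,gy=x+45+CX,y-50+CY; c,s=np.cos(YG),np.sin(YG)
    return gx*c-gy*s, gx*s+gy*c
def w2g(x,y):
    c,s=np.cos(YG),np.sin(YG); return c*x+s*y-CX-45, -s*x+c*y-CY+50
E
python3 - <<'E'
from h import *
print(g2w(-45,50),g2w(-79,-50))
print('near corner in hand',onz("top",[[ (107.5)/6-.5+290,122.5/6-.5+240]],36.5))
s=read_state();p=s['eef_pos'];w=s['tool_rot'][2]-np.pi/2
print('pred',p[0]+34*np.cos(w)-100*np.sin(w),p[1]+34*np.sin(w)+100*np.cos(w))
x,y=g2w(-94,-60); delta(x,y,219,86.5)
E
```

```text
(np.float64(623.6853823361215), np.float64(129.76695981738186)) (np.float64(583.6439452362923), np.float64(32.0291303193803))
near corner in hand [[495.55181808  36.02817065  36.5       ]]
pred 493.0588799298359 35.83263093454451
clock 3.22 at [444.5 -57.9 219.4] [-1.7999e+02  1.0000e-02  8.1380e+01] F [ 0.5  0.4 -1.7] W 11.2
shift [ 98.5 110.1   0.4  -5.1]
```

```bash
python3 -m jog '[20,22,0,-1,5, 45,50,0,-3,5, 70,78,0,-5.1,5, 90,100,0,-5.1,5, 98.5,110,0,-5.1,5, 98.5,110,10,-5.1,5, 98.5,110,20,-5.1,5, 98.5,110,20,-5.1,5, 98.5,110,20,-5.1,5]'; python3 -c "
from h import *
for n in ('top','scene'):
  im,d=get_image(n); cv2.imwrite(f'pics/{n}3.png',im)
x,y=g2w(-94,-60); delta(x,y,189,86.5)
a=cv2.imread('pics/top3.png')[165:265,205:355];b=cv2.imread('pics/scene3.png')[200:300,190:350]
cv2.imwrite('pics/t3z.png',cv2.resize(a,None,fx=5,fy=5,interpolation=cv2.INTER_CUBIC));cv2.imwrite('pics/s3z.png',cv2.resize(b,None,fx=5,fy=5,interpolation=cv2.INTER_CUBIC))
"
```

```text
clock: 3.97
eef_pos: [566.2, 21.9, 198.0]
tool_rot: [-3.137, 0.002, 1.509]
force: [-0.3, 0.8, -1.8]
width: 11.1
clock 4.07 at [567.2  22.2 199.3] [-1.7991e+02  6.0000e-02  8.6450e+01] F [-0.5  0.4 -2.2] W 11.0
shift [ 0.8  0.8 10.3 -0. ]
```

View pics/t3z.png

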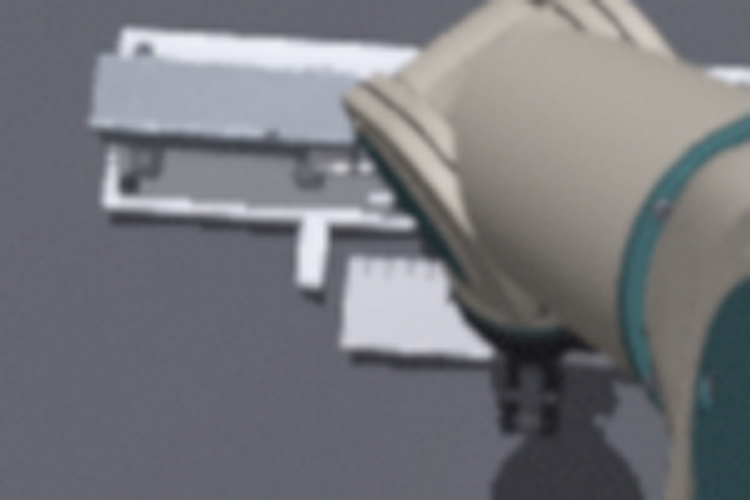

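View pics/s3z.png

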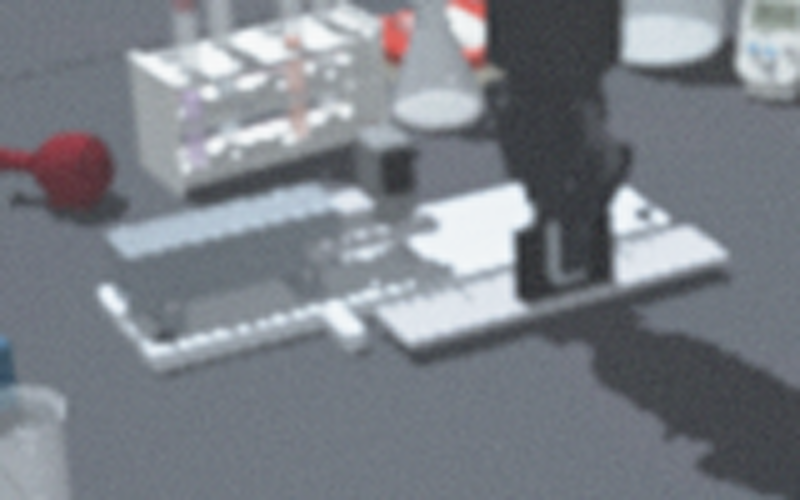

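The rule is staged parallel to the gauge. In the zoomed top view its near end is at about x=350 and the lug face at about x=326, a gap of roughly 11 mm. Now I'll lower it.

```bash
python3 -m jog '[0,0,4,0,5, 0,0,8,0,5, 0,0,9,0,5, 0,0,9.5,0,5, 0,0,9.5,0,5, 0,0,9.5,0,5]'; python3 -m jog '[0,0,0.5,0,5, 0,0,1,0,5, 0,0,1,0,5]'; python3 -c "
from h import *
x,y=g2w(-79,-60); delta(x,y,189,86.5)"
```

```text
clock: 4.57
eef_pos: [567.9, 22.8, 190.6]
tool_rot: [-3.141, 0.001, 1.509]
force: [-2.9, -0.9, 5.1]
width: 11.4
clock: 4.82
eef_pos: [567.9, 22.9, 190.6]
tool_rot: [3.142, 0.001, 1.509]
force: [-3.9, -1.5, 13.6]
width: 11.7
clock 4.82 at [567.9  22.9 190.6] [1.800e+02 8.000e-02 8.648e+01] F [-3.9 -1.5 13.6] W 11.7
shift [ 0.1 15.2  1.6 -0. ]
```

```bash
python3 -m jog '[0,0,-0.8,0,5, 0,3,-0.8,0,5, 0,6,-0.8,0,5, 0,9,-0.8,0,5, 0,11,-0.8,0,5, 0,12,-0.8,0,5, 0,12,-0.8,0,5]'; python3 -m jog '[0,1,0,0,5, 0,1,0,0,5]';python3 -m jog '[0,1,0,0,5, 0,1,0,0,5]'; python3 -c "
from h import *
x,y=g2w(-79,-60); delta(x,y,189,86.5)"
```

```text
clock: 5.4
eef_pos: [578.8, 22.8, 190.6]
tool_rot: [-3.138, 0.001, 1.51]
force: [-7.3, 0.3, 12.1]
width: 11.0
clock: 5.57
eef_pos: [579.5, 22.9, 190.7]
tool_rot: [-3.138, 0.001, 1.51]
force: [-8.2, 0.5, 12.8]
width: 11.5
clock: 5.73
eef_pos: [580.6, 22.8, 190.6]
tool_rot: [-3.138, 0.001, 1.51]
force: [-7.7, 1.0, 12.4]
width: 10.9
clock 5.73 at [580.6  22.8 190.6] [-1.798e+02  4.000e-02  8.653e+01] F [-7.7  1.  12.4] W 10.9
shift [-0.6  2.5  1.6  0. ]
```

```bash
python3 -m jog '[0,0,-0.5,0,5, 0,1,-0.5,0,5, 0,1,-0.5,0,5]'; python3 -m jog '[0,1,0,0,5, 0,1,0,0,5]';python3 -m jog '[0,1,0,0,5, 0,1,0,0,5]'; python3 -c "
from h import *
x,y=g2w(-79,-60); delta(x,y,189,86.5)"
```

```text
clock: 5.98
eef_pos: [583.0, 22.4, 190.6]
tool_rot: [-3.141, -0.0, 1.51]
force: [-3.4, -0.0, 5.6]
width: 11.1
clock: 6.15
eef_pos: [583.3, 22.5, 190.6]
tool_rot: [-3.139, 0.0, 1.51]
force: [-5.8, 0.6, 7.4]
width: 11.2
clock: 6.32
eef_pos: [583.7, 22.5, 190.7]
tool_rot: [-3.138, 0.001, 1.51]
force: [-8.8, -0.2, 9.9]
width: 11.2
clock 6.32 at [583.7  22.5 190.7] [-1.7978e+02  4.0000e-02  8.6520e+01] F [-8.8 -0.2  9.9] W 11.2
shift [-0.5 -0.6  1.7  0. ]
```

```bash
python3 -m jog '[0,1,0,0,5, 0,2,0,0,5, 0,2,0,0,5]'; python3 -c "
from h import *
x,y=g2w(-79,-60); delta(x,y,189,86.5)"; python3 -m jog '[2,0,0,0,5, 4,0,0,0,5, 5,0,0,0,5, 5,0,0,0,5]'; python3 -c "
from h import *
x,y=g2w(-79,-50); delta(x,y,189,86.5)"
```

```text
clock: 6.57
eef_pos: [584.4, 22.6, 190.8]
tool_rot: [-3.134, 0.002, 1.51]
force: [-11.8, 0.9, 14.5]
width: 11.2
clock 6.57 at [584.4  22.6 190.8] [-1.7959e+02  9.0000e-02  8.6530e+01] F [-11.8   0.9  14.5] W 11.2
shift [-0.6 -1.3  1.8  0. ]
clock: 6.9
eef_pos: [584.6, 23.7, 190.7]
tool_rot: [-3.133, 0.009, 1.508]
force: [-12.8, -8.0, 18.0]
width: 11.2
clock 6.9 at [584.6  23.7 190.7] [-179.53    0.49   86.41] F [-12.8  -8.   18. ] W 11.2
shift [ 8.2 -1.4  1.7 -0.1]
```

```bash
python3 -m jog '[0,-1,-1,0,5, 0,-1.5,-1.3,0,5, 0,-1.5,-1.3,0,5]'; python3 -c "
from h import *
for n in ('top','scene'):
  im,d=get_image(n); cv2.imwrite(f'pics/{n}4.png',im)
x,y=g2w(-79,-50); delta(x,y,189,86.5)
a=cv2.imread('pics/top4.png')[165:265,205:355];b=cv2.imread('pics/scene4.png')[200:300,190:350]
cv2.imwrite('pics/t4z.png',cv2.resize(a,None,fx=5,fy=5,interpolation=cv2.INTER_CUBIC));cv2.imwrite('pics/s4z.png',cv2.resize(b,None,fx=5,fy=5,interpolation=cv2.INTER_CUBIC))
"
```

```text
clock: 7.15
eef_pos: [584.2, 25.2, 190.8]
tool_rot: [-3.136, 0.004, 1.509]
force: [-5.5, -3.2, 2.1]
width: 11.0
clock 7.25 at [584.2  25.2 190.8] [-179.69    0.24   86.44] F [-5.  -2.8  2. ] W 11.5
shift [ 6.8 -1.   1.8 -0.1]
```

View pics/t4z.png

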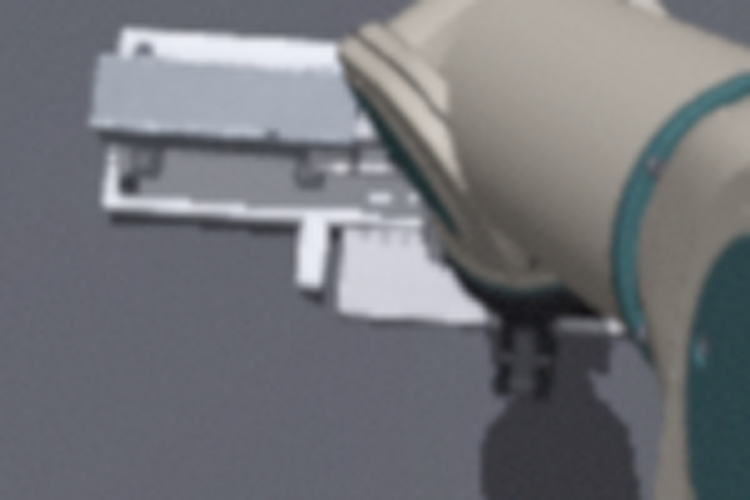

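View pics/s4z.png

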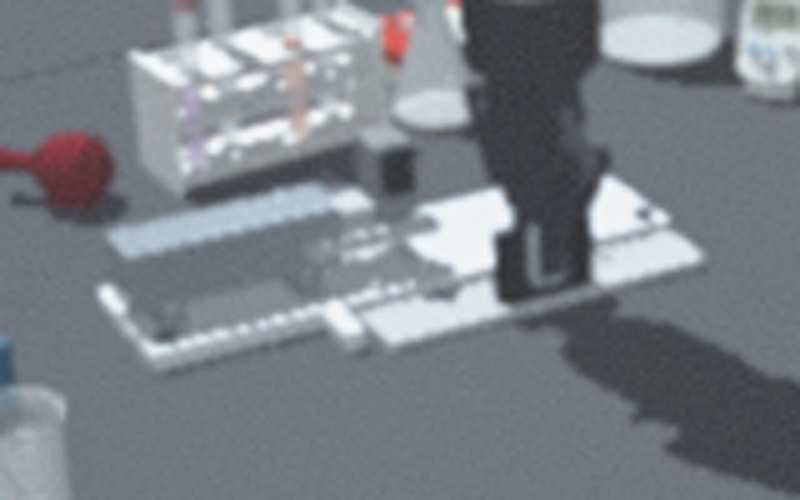

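The rule is flush with the plate. About 5–6 mm of gap is left to the lug (lug face x≈326, rule end x≈338 in the zoomed top view). I'll slide it on with a light press.

```bash
python3 -m jog '[1,0,0,0,5, 2,0,0,0,5, 3,0,0,0,5, 3,0,0,0,5]';  python3 -m jog '[1,0,0,0,5, 2,0,0,0,5, 2,0,0,0,5]'; python3 -m jog '[1,0,0,0,5, 1,0,0,0,5]'; python3 -m jog '[1,0,0,0,5, 1,0,0,0,5]'; python3 -c "
from h import *
x,y=g2w(-79,-50); delta(x,y,189,86.5)"
```

```text
clock: 7.58
eef_pos: [584.4, 27.5, 190.8]
tool_rot: [-3.136, 0.006, 1.508]
force: [-5.0, -4.9, 2.9]
width: 11.3
clock: 7.83
eef_pos: [584.5, 29.5, 190.8]
tool_rot: [-3.136, 0.006, 1.508]
force: [-5.3, -6.0, 3.9]
width: 10.9
clock: 8.0
eef_pos: [584.6, 30.4, 190.8]
tool_rot: [-3.136, 0.006, 1.508]
force: [-5.8, -4.6, 3.2]
width: 11.2
clock: 8.17
eef_pos: [584.6, 31.4, 190.8]
tool_rot: [-3.136, 0.006, 1.508]
force: [-5.1, -4.9, 3.1]
width: 11.0
clock 8.17 at [584.6  31.4 190.8] [-179.67    0.33   86.41] F [-5.1 -4.9  3.1] W 11.0
shift [ 0.6 -1.   1.8 -0.1]
```

```bash
python3 -m jog '[1,0,0,0,5, 1,0,0,0,5]';  python3 -m jog '[1,0,0,0,5, 1,0,0,0,5]'; python3 -m jog '[1,0,0,0,5, 1,0,0,0,5]'; python3 -c "
from h import *
for n in ('top','scene'):
  im,d=get_image(n); cv2.imwrite(f'pics/{n}5.png',im)
x,y=g2w(-79,-50); delta(x,y,189,86.5)
a=cv2.imread('pics/top5.png')[165:265,205:355];b=cv2.imread('pics/scene5.png')[200:300,190:350]
cv2.imwrite('pics/t5z.png',cv2.resize(a,None,fx=5,fy=5,interpolation=cv2.INTER_CUBIC));cv2.imwrite('pics/s5z.png',cv2.resize(b,None,fx=5,fy=5,interpolation=cv2.INTER_CUBIC))
"
```

```text
clock: 8.33
eef_pos: [584.7, 32.3, 190.8]
tool_rot: [-3.136, 0.006, 1.508]
force: [-4.9, -5.8, 3.0]
width: 11.2
clock: 8.5
eef_pos: [584.7, 33.3, 190.8]
tool_rot: [-3.136, 0.006, 1.508]
force: [-5.0, -5.9, 3.6]
width: 11.4
clock: 8.67
eef_pos: [584.8, 34.0, 190.8]
tool_rot: [-3.136, 0.006, 1.508]
force: [-6.0, -6.5, 3.4]
width: 11.1
clock 8.77 at [584.8  33.9 190.8] [-179.66    0.37   86.4 ] F [-7.6 -6.8  3.9] W 11.1
shift [-2.  -1.   1.8 -0.1]
```

View pics/t5z.png

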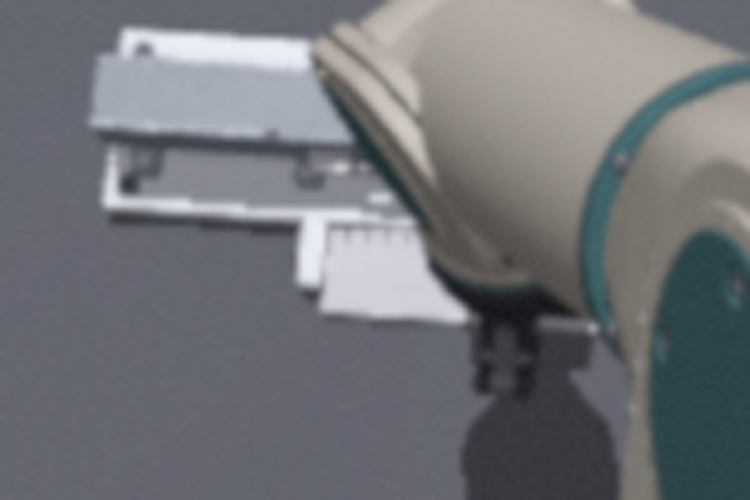

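The rule end now appears to meet the lug at x≈322–326. I'll confirm that by force.

```bash
python3 -m jog '[1,0,0,0,5, 1,0,0,0,5]';  python3 -m jog '[1,0,0,0,5, 1,0,0,0,5]'; python3 -m jog '[1,0,0,0,5, 1,0,0,0,5]'; python3 -m jog '[0,1,0,0,5, 0,1,0,0,5]'; python3 -c "
from h import *
x,y=g2w(-79,-50); delta(x,y,189,86.5); print(read_state()['torque'])
"
```

```text
clock: 8.93
eef_pos: [584.8, 34.1, 190.8]
tool_rot: [-3.135, 0.008, 1.507]
force: [-6.6, -8.1, 4.6]
width: 11.5
clock: 9.1
eef_pos: [584.9, 34.4, 190.9]
tool_rot: [-3.135, 0.009, 1.507]
force: [-6.7, -8.9, 5.9]
width: 11.3
clock: 9.27
eef_pos: [584.9, 34.6, 190.9]
tool_rot: [-3.135, 0.011, 1.506]
force: [-7.0, -12.2, 7.9]
width: 11.6
clock: 9.43
eef_pos: [585.3, 34.7, 190.9]
tool_rot: [-3.133, 0.011, 1.507]
force: [-10.0, -10.7, 9.6]
width: 11.4
clock 9.43 at [585.3  34.7 190.9] [-179.52    0.62   86.32] F [-10.  -10.7   9.6] W 11.4
shift [-2.8 -1.4  1.9 -0.2]
[-1.79726831  1.7277903   0.26760604]
```

```bash
python3 -m jog '[0,0,0,0,16, 0,0,0,0,20, 0,0,0,0,30, 0,-1,0,0,34, 0,-1,0,0,34]'; python3 -c "
from h import *
x,y=g2w(-79,-50); delta(x,y,189,86.5)";  python3 -m jog '[0,-1,-10,0,40, 0,-1,-40,0,40, 0,-1,-70,0,40, 0,-1,-90,0,50, 0,-1,-110,0,60, 0,-1,-110,0,60, 0,-1,-110,0,60]'; python3 -c "
from h import *
delta(0,0,0,0)"
```

```text
clock: 9.85
eef_pos: [587.1, 40.7, 191.9]
tool_rot: [3.141, -0.001, 1.51]
force: [0.3, 0.2, -0.6]
width: 34.2
clock 9.85 at [587.1  40.7 191.9] [ 1.7994e+02 -6.0000e-02  8.6530e+01] F [ 0.3  0.2 -0.6] W 34.2
shift [-8.8 -2.9  2.9  0. ]
clock: 10.43
eef_pos: [586.1, 40.2, 303.5]
tool_rot: [3.138, -0.001, 1.51]
force: [-0.9, -0.1, -0.2]
width: 60.0
clock 10.43 at [586.1  40.2 303.5] [ 1.7981e+02 -3.0000e-02  8.6490e+01] F [-0.9 -0.1 -0.2] W 60.0
shift [ -76.  -582.5  303.5   86.5]
```

```bash
python3 -m jog '[-40,-30,0,0,60, -80,-60,0,0,60, -120,-60,0,0,60, -160,-60,0,0,60, -200,-60,0,0,60, -240,-60,0,0,60, -240,-60,0,0,60]'; python3 -c "
from h import *
for n in ('top','scene'):
  im,d=get_image(n); cv2.imwrite(f'pics/{n}6.png',im); np.save(f'pics/{n}6.npy',d)
a=cv2.imread('pics/top6.png')[165:245,215:365];b=cv2.imread('pics/scene6.png')[200:300,190:350]
cv2.imwrite('pics/t6z.png',cv2.resize(a,None,fx=5.3,fy=5.3,interpolation=cv2.INTER_CUBIC));cv2.imwrite('pics/s6z.png',cv2.resize(b,None,fx=5,fy=5,interpolation=cv2.INTER_CUBIC))
"
```

```text
clock: 11.02
eef_pos: [508.9, -204.5, 300.2]
tool_rot: [-3.138, 0.005, 1.499]
force: [-0.8, -0.3, -0.1]
width: 59.7
```

View pics/t6z.png

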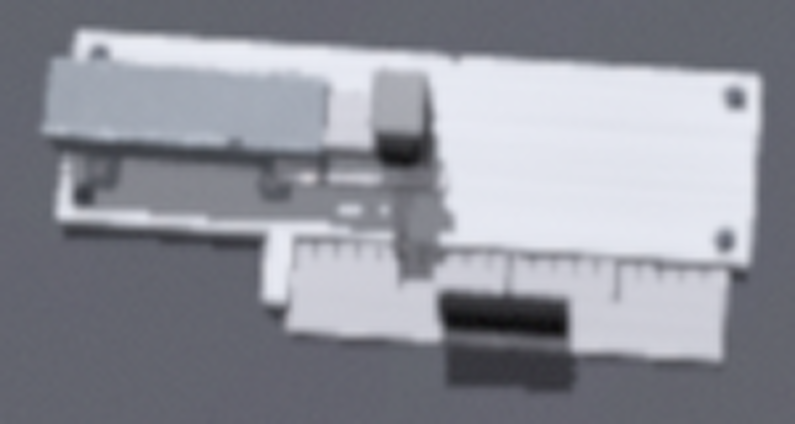

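View pics/s6z.png

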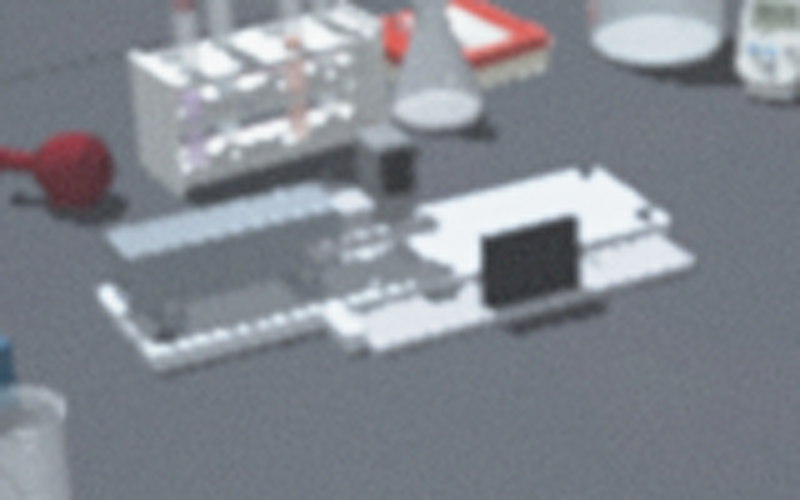

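The rule lies in the corner, with its near end at the lug (~290,240 in the zoom) and its marked edge along the plate. I'll check its pose numerically.

```bash
python3 - <<'E'
from h import *
im=cv2.imread("pics/top6.png")
g=lambda x,y:((x+.5)/5.3-.5+215,(y+.5)/5.3-.5+165)
ang=lambda v:np.degrees(np.arctan2(v[1],v[0]))
R={}
for k,a,b,z,lo,hi in (('rback',g(285,332),g(722,360),6,.05,.33),('rback_r',g(285,332),g(722,360),6,.68,.95),('rbackall',g(285,332),g(722,360),6,.05,.95),('rfar',g(730,270),g(722,355),6,.1,.9),('pback',g(90,32),g(755,75),12,.08,.92),('pright',g(762,80),g(750,255),12,.1,.9),('lugtip',g(264,304),g(284,305),12,.1,.9),('mark',g(450,252),g(725,268),6,.02,.98),('lugface',g(293,240),g(288,300),12,.1,.9)):
    pts=edge(im,a,b,w=1.8,lo=lo,hi=hi); R[k],s=line3("top",pts,z); print(k,round(ang(R[k]),2),round(s,2),np.round(R[k][2:],1),'gauge',np.round(w2g(*R[k][2:]),1))
c=isect(R['rbackall'],R['rfar']); print('rule back-far corner gauge',w2g(*c),'expect (-89,-150)')
for n,P,z in (('tip3',g(617,300),6),('tip2',g(509,294),6),('mark3top',g(620,264),6),('pointer?',g(415,275),14)):
    w=onz("top",[P],z)[0]; print(n,np.round(w2g(w[0],w[1]),1))
# rib top center, head
w=onz("top",[g(505,312)],49)[0]; print('rib',w, w2g(w[0],w[1]),'exp -79 -50')
for P in (g(377,70),g(428,72),g(421,136),g(374,134)):
    w=onz("top",[P],86)[0]; print('head top',np.round(w,1),np.round(w2g(w[0],w[1]),1))
d=np.load("pics/top6.npy"); 
E
```

```text
rback 86.43 0.26 [576.9  91.9] gauge [-89.4   9.3]
rback_r 86.91 0.36 [569.8 -24.5] gauge [ -89.4 -107.3]
rbackall 86.44 0.4 [571.6  11.4] gauge [-89.8 -71.4]
rfar -5.97 0.28 [589.9 -68.1] gauge [ -66.7 -149.5]
pback 86.58 0.19 [710.9  70.1] gauge [45.7 -4.3]
pright -3.82 0.34 [656.  -82.5] gauge [   0.2 -159.9]
lugtip 82.1 0.15 [591.2 138.2] gauge [-78.   56.5]
mark 86.95 0.15 [616.5 -10.5] gauge [-43.6 -90.4]
lugface -6.41 0.4 [606.  132.5] gauge [-62.8  51.6]
rule back-far corner gauge (np.float64(-89.8588308358103), np.float64(-148.51555269634588)) expect (-89,-150)
tip3 [ -64.3 -100.1]
tip2 [-64.9 -50.3]
mark3top [ -47.2 -100.3]
pointer? [-60.8  -7. ]
rib [580.11685335  31.15663915  49.        ] (np.float64(-82.46724884017169), np.float64(-51.086187606356475)) exp -79 -50
head top [679.4  87.3  86. ] [13.2 11. ]
head top [678.7  65.   86. ] [ 13.8 -11.3]
head top [649.9  67.5  86. ] [-15.1 -10.6]
head top [650.6  87.9  86. ] [-15.6   9.9]
```

The rule is parallel to the plate to within about 0.3°, and the third mark is at gauge y≈-100. The head centre measures about (-1, 0) in the gauge frame. Next I'll move above the head.

```bash
python3 - <<'E'
from h import *
x,y=g2w(-1.2,0); print(x,y); delta(x,y,300,86.5)
E
```

```text
664.3512595302564 77.18629386466179
clock 11.12 at [ 509.9 -199.3  300.5] [-1.7987e+02  4.0000e-02  8.6120e+01] F [1.  0.9 0.4] W 60.1
shift [286.3 135.4   0.5  -0.4]
```

```bash
python3 -m jog '[35,17,0,0,62, 70,34,0,0,62, 105,51,0,0,62, 140,68,0,0,62, 175,85,0,-0.4,62, 210,100,0,-0.4,62, 245,116,0,-0.4,62, 270,128,0,-0.4,62, 284,134.5,0,-0.4,62, 284,134.5,0,-0.4,62, 284,134.5,0,-0.4,62, 284,134.5,0,-0.4,62]'; python3 - <<'E'
from h import *
x,y=g2w(-1.2,0); delta(x,y,226,86.5)
E
```

```text
clock: 12.12
eef_pos: [661.9, 79.1, 301.0]
tool_rot: [-3.14, 0.002, 1.517]
force: [0.0, 0.2, -0.5]
width: 62.0
clock 12.12 at [661.9  79.1 301. ] [-1.7989e+02  9.0000e-02  8.6920e+01] F [ 0.   0.2 -0.5] W 62.0
shift [-1.8  2.6 75.   0.4]
```

```bash
python3 -m jog '[-1.8,2.4,10,0.4,62, -1.8,2.4,30,0.4,62, -1.8,2.4,50,0.4,62, -1.8,2.4,65,0.4,62, -1.8,2.4,74,0.4,62, -1.8,2.4,74,0.4,62, -1.8,2.4,74,0.4,62]'; python3 - <<'E'
from h import *
x,y=g2w(-1.2,0); delta(x,y,226,86.5)
for n in ('top','scene'):
  im,d=get_image(n); cv2.imwrite(f'pics/{n}7.png',im)
b=cv2.imread('pics/scene7.png')[180:280,190:350]
cv2.imwrite('pics/s7z.png',cv2.resize(b,None,fx=5,fy=5,interpolation=cv2.INTER_CUBIC))
E
```

```text
clock: 12.7
eef_pos: [665.0, 77.0, 227.5]
tool_rot: [-3.141, 0.0, 1.509]
force: [-0.7, 0.8, -0.2]
width: 62.2
clock 12.7 at [665.   77.  227.5] [-179.96    0.     86.45] F [-0.7  0.8 -0.2] W 62.2
shift [ 0.1 -0.7  1.5 -0. ]
```

View pics/s7z.png

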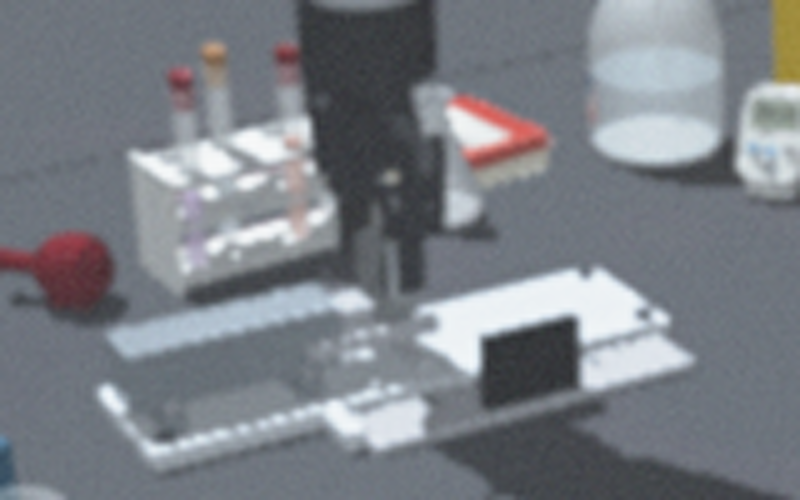

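View pics/top7.png

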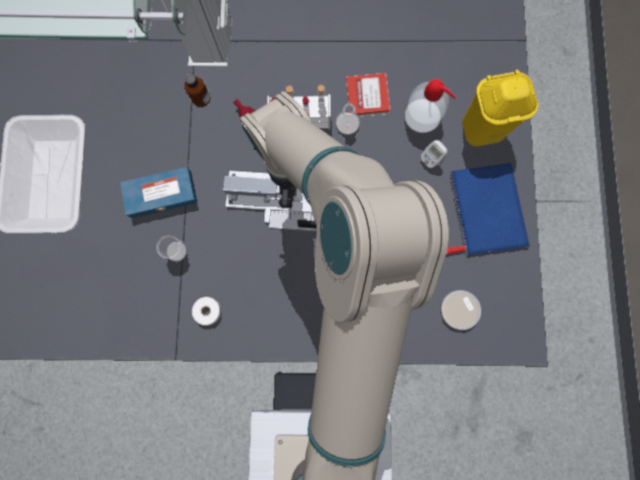

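The fingers straddle the head at about (385,260) in the zoomed scene view, above the strip. I'll squeeze in stages.

```bash
python3 -m jog '[0,-0.5,0,0,50, 0,-0.5,1,0,42, 0,-0.5,1,0,42, 0,-0.5,1,0,42]'; python3 -m jog '[0,0,0,0,36, 0,0,0,0,36, 0,0,0,0,36]'; python3 -m jog '[0,0,0,0,31, 0,0,0,0,31, 0,0,0,0,31, 0,0,0,0,31]'; python3 - <<'E'
from h import *
x,y=g2w(-1.2,0); delta(x,y,226,86.5)
E
```

```text
clock: 13.13
eef_pos: [664.0, 77.7, 227.1]
tool_rot: [-3.14, 0.0, 1.51]
force: [-3.4, 0.8, 1.3]
width: 41.9
clock: 13.38
eef_pos: [664.1, 77.7, 226.8]
tool_rot: [-3.141, 0.0, 1.51]
force: [-4.4, -0.3, 1.8]
width: 36.3
clock: 13.72
eef_pos: [664.5, 77.6, 227.0]
tool_rot: [-3.141, -0.0, 1.509]
force: [-3.3, -0.1, 4.6]
width: 31.2
clock 13.72 at [664.5  77.6 227. ] [-179.98   -0.     86.49] F [-3.3 -0.1  4.6] W 31.2
shift [-0.4 -0.1  1.  -0. ]
```

```bash
python3 -m jog '[0,0,0,0,26, 0,0,0,0,26, 0,0,0,0,26, 0,0,0,0,26]'; python3 - <<'E'
from h import *
x,y=g2w(-1.2,0); delta(x,y,226,86.5)
for n in ('top','scene'):
  im,d=get_image(n); cv2.imwrite(f'pics/{n}8.png',im)
b=cv2.imread('pics/scene8.png')[180:280,190:350]
cv2.imwrite('pics/s8z.png',cv2.resize(b,None,fx=5,fy=5,interpolation=cv2.INTER_CUBIC))
E
```

```text
clock: 14.05
eef_pos: [664.9, 77.6, 227.4]
tool_rot: [3.141, -0.0, 1.509]
force: [-0.7, 1.2, 6.0]
width: 29.6
clock 14.05 at [664.9  77.6 227.4] [ 1.7998e+02 -1.0000e-02  8.6450e+01] F [-0.7  1.2  6. ] W 29.6
shift [-0.4 -0.5  1.4 -0. ]
```

View pics/s8z.png

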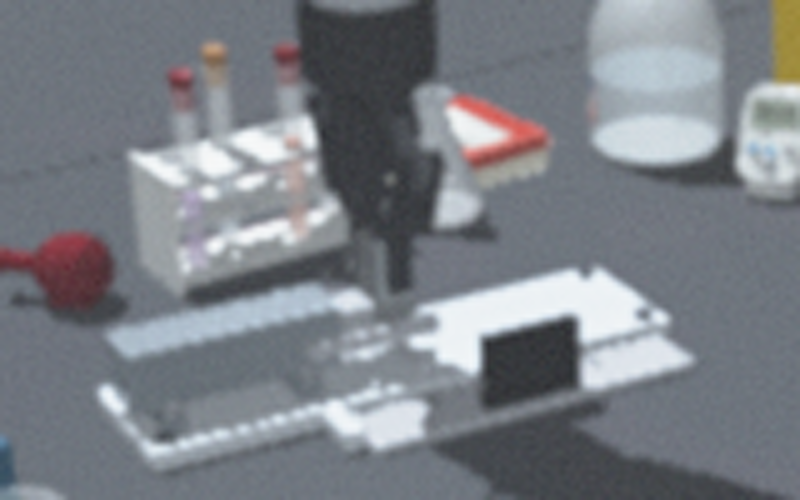

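```bash
python3 -m jog '[0,0,0,0,15, 0,0,0,0,15, 0,0,0,0,15, 0,0,0,0,15]'; python3 - <<'E'
from h import *
x,y=g2w(-1.2,0); delta(x,y,226,86.5)
E
```

```text
clock: 14.48
eef_pos: [664.9, 77.6, 227.3]
tool_rot: [3.141, -0.0, 1.509]
force: [-0.6, 0.9, 6.8]
width: 29.7
clock 14.48 at [664.9  77.6 227.3] [ 1.7999e+02 -1.0000e-02  8.6450e+01] F [-0.6  0.9  6.8] W 29.7
shift [-0.4 -0.5  1.3 -0. ]
```

The fingers stall at 29.7 mm, so the button is fully in. I'll draw a little and check for a lock reaction.

```bash
python3 -m jog '[-1,0,0,0,15, -2,0,0,0,15, -4,0,0,0,15, -6,0,0,0,15, -6,0,0,0,15]'; python3 - <<'E'
from h import *
x,y=g2w(-1.2,-100); delta(x,y,226,86.5)
E
```

```text
clock: 14.9
eef_pos: [664.5, 71.9, 227.3]
tool_rot: [3.141, -0.001, 1.509]
force: [-0.5, 2.7, 6.0]
width: 30.1
clock 14.9 at [664.5  71.9 227.3] [ 1.7998e+02 -7.0000e-02  8.6460e+01] F [-0.5  2.7  6. ] W 30.1
shift [-94.8  -0.4   1.3  -0. ]
```

It moves freely at only 2.7 N, so the arm is unlocked. Drawing out most of the way.

```bash
python3 -m jog '[-5,0,0,0,15, -12,0,0,0,15, -19,0,0,0,15, -26,0,0,0,15, -33,0,0,0,15, -40,0,0,0,15, -47,0,0,0,15, -54,0,0,0,15, -61,0,0,0,15, -68,0,0,0,15, -75,0,0,0,15, -82,0,0,0,15, -88,0,0,0,15, -92,0,0,0,15, -94,0,0,0,15, -94,0,0,0,15, -94,0,0,0,15]'; python3 - <<'E'
from h import *
x,y=g2w(-1.2,-100); delta(x,y,226,86.5)
p=np.array(read_state()['eef_pos']);print('drawn',np.linalg.norm(p[:2]-[664.9,77.6]))
for n in ('top','scene'):
  im,d=get_image(n); cv2.imwrite(f'pics/{n}9.png',im)
b=cv2.imread('pics/scene9.png')[180:280,190:350]
cv2.imwrite('pics/s9z.png',cv2.resize(b,None,fx=5,fy=5,interpolation=cv2.INTER_CUBIC))
a=cv2.imread('pics/top9.png')[165:245,215:365]
cv2.imwrite('pics/t9z.png',cv2.resize(a,None,fx=5.3,fy=5.3,interpolation=cv2.INTER_CUBIC))
E
```

```text
clock: 16.32
eef_pos: [658.7, -22.9, 227.3]
tool_rot: [3.141, -0.0, 1.509]
force: [-0.1, 2.4, 6.7]
width: 30.1
clock 16.32 at [658.7 -22.9 227.3] [ 1.7995e+02 -1.0000e-02  8.6450e+01] F [-0.1  2.4  6.7] W 30.1
shift [ 0.2 -0.5  1.3 -0.1]
drawn 100.67593869118053
```

View pics/s9z.png

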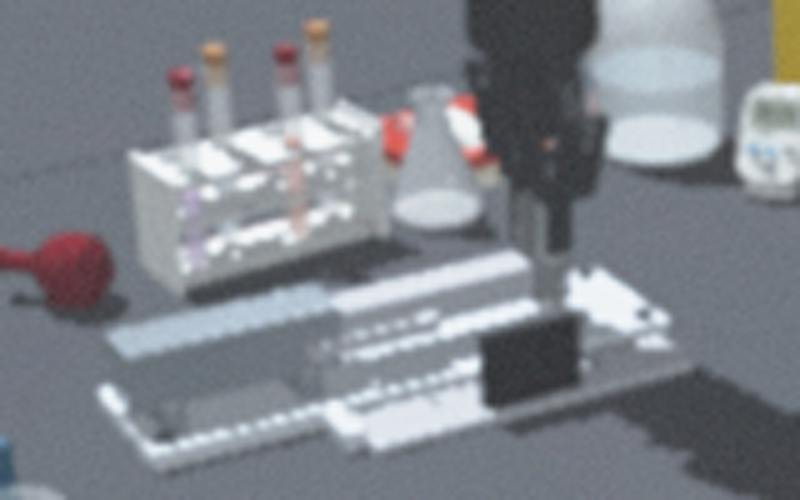

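View pics/t9z.png

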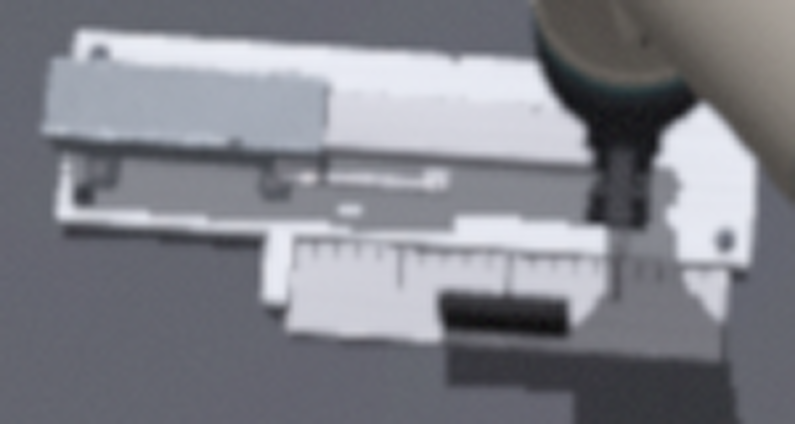

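```bash
python3 - <<'E'
import cv2,numpy as np
from h import *
out=[]
for f in ('top6','top9'):
    a=cv2.imread(f'pics/{f}.png')
    c=a[195:235,320:360] if f=='top9' else a[195:235,280:320]
    z=cv2.resize(c,None,fx=10,fy=10,interpolation=cv2.INTER_CUBIC).astype(float)
    z=np.clip((z/255)**.6*255,0,255).astype(np.uint8); out.append(z)
cv2.imwrite('pics/p9.png',np.hstack(out))
for nm,P in (('ptr home',g2w(-45,0)+(14,)),('ptr out',g2w(-45,-100)+(14,)),('mark3',g2w(-45,-100)+(6,)),('mark3 end',g2w(-65,-100)+(6,))):
    print(nm,np.round(proj('top',[P]),1),np.round(proj('scene',[P]),1))
s=cv2.imread('pics/scene9.png')[225:275,280:330]
cv2.imwrite('pics/p9s.png',cv2.resize(s,None,fx=12,fy=12,interpolation=cv2.INTER_CUBIC))
E
```

```text
ptr home [[290.5 210. ]] [[273.3 255.3]]
ptr out [[331.6 212.8]] [[304.7 247.1]]
mark3 [[331.5 213.5]] [[304.8 249.6]]
mark3 end [[331.  221.5]] [[308.2 252.2]]
```

View pics/p9.png

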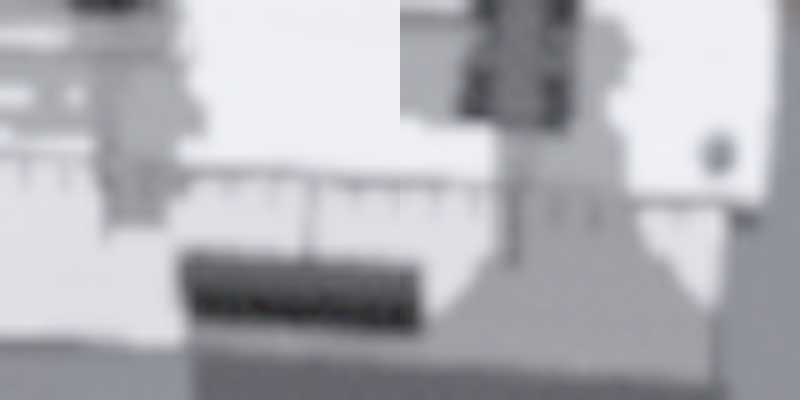

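View pics/p9s.png

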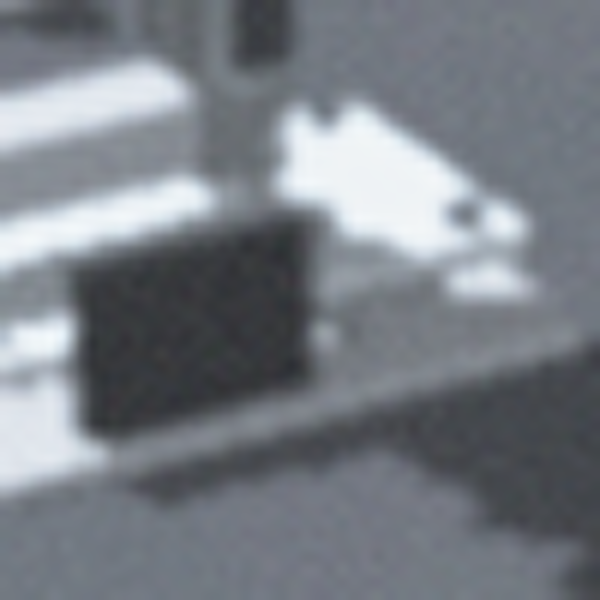

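```bash
python3 - <<'E'
from h import *
acc=[];ps=[]
for i in range(8):
    im,d=get_image('top'); acc.append(im.astype(float)); ps.append(read_state()['eef_pos'])
ps=np.array(ps); print(ps.mean(0),ps.std(0),'drawn',np.linalg.norm(ps.mean(0)[:2]-[664.9,77.6]))
a=np.mean(acc,0); np.save('pics/avg.npy',a)
c=a[200:230,315:347]
z=cv2.resize(c,None,fx=20,fy=20,interpolation=cv2.INTER_CUBIC)
z=np.clip((z-60)*1.6,0,255).astype(np.uint8); cv2.imwrite('pics/p10.png',z)
g=cv2.cvtColor(a.astype(np.float32),cv2.COLOR_BGR2GRAY)
for v in range(206,223): print(v,g[v,322:342].round().astype(int))
E
```

```text
[658.74261963 -22.66102681 227.3364326 ] [0.00892897 0.01454676 0.01093955] drawn 100.44992200483503
206 [147 138 130 101  64  49  52  62  67  68  67  59  44  38  51  92 125 135
 164 211]
207 [185 170 166 156 142 138 130  97  76  71  68  60  51  50  73 113 131 135
 149 186]
208 [220 216 215 214 212 211 200 153 110  97  90  84  86  89 101 126 135 137
 139 154]
209 [230 229 229 229 229 229 219 172 129 114 109 109 119 123 127 133 136 137
 137 141]
210 [230 230 230 230 230 229 219 174 128 116 116 122 130 134 134 135 136 136
 137 138]
211 [222 221 222 224 225 225 213 169 123 112 114 123 131 134 134 134 135 135
 135 137]
212 [182 184 190 200 205 204 187 149 118 105 105 117 128 130 131 131 131 132
 133 136]
213 [151 146 161 176 174 164 144 120 104  94  97 109 116 117 119 121 122 124
 129 132]
214 [182 168 183 192 185 161 146 125 105  90 103 114 114 108 111 115 114 111
 118 119]
215 [198 187 198 203 197 177 175 144 112  90 106 116 113 102 110 116 112 104
 113 115]
216 [202 194 201 205 201 190 188 151 113  89 106 116 113 104 112 116 111 100
 110 116]
217 [205 202 204 206 204 201 194 153 113  89 106 116 113 107 113 116 112 102
 111 117]
218 [206 206 206 207 206 204 190 149 113  90 107 116 116 113 115 117 115 112
 115 117]
219 [205 207 207 207 206 200 171 133 109  89 108 117 118 117 118 118 118 117
 118 118]
220 [195 204 206 206 204 191 152 121 102  87 108 117 118 119 119 118 119 119
 119 119]
221 [167 197 205 204 193 167 133 115 103  95 110 117 118 118 118 118 118 119
 119 119]
222 [149 194 205 199 171 137 122 117 113 111 115 118 118 118 118 118 118 118
 118 118]
```

View pics/p10.png

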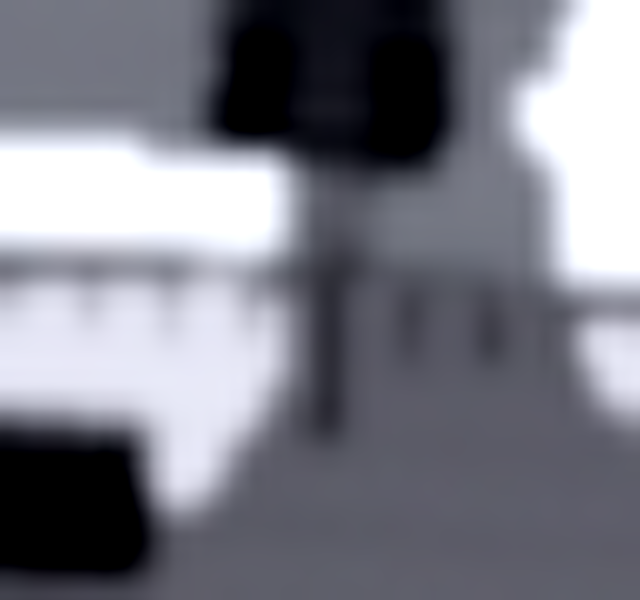

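```bash
python3 - <<'E'
from h import *
a=cv2.imread('pics/top0.png').astype(float);b=np.load('pics/avg.npy');c=cv2.imread('pics/top6.png').astype(float)
for n,(u0,v0,u1,v1) in dict(roll=(185,290,225,330),beaker=(150,230,192,270),petri=(436,285,486,335),pen=(430,240,470,262),timer=(418,138,450,170)).items(): print(n,'diff',np.abs(a-b)[v0:v1,u0:u1].mean().round(2), np.abs(a-c)[v0:v1,u0:u1].mean().round(2))
# rule: near end/back edge before the draw vs now
Z=lambda x,y:((x+.5)/5.3-.5+215,(y+.5)/5.3-.5+165)
for im in (c,b):
    im=im.astype(np.uint8); p=edge(im,Z(285,332),Z(722,360),w=1.8,lo=.05,hi=.3); v,s=line3('top',p,6); print(np.round(v,2),'x@y=90:',round(v[2]+(90-v[3])*v[0]/v[1],2))
    p=edge(im,Z(293,245),Z(287,325),w=1.5,lo=.1,hi=.9); print('near end col',p[:,0].mean())
s=read_state(); print(s['clock'],s['force'],s['width'],np.abs(s['qd']).max())
finish_job()
E
```

```text
roll diff 1.04 0.75
beaker diff 1.05 0.93
petri diff 38.16 1.63
pen diff 68.89 39.41
timer diff 3.59 0.93
[6.0000e-02 1.0000e+00 5.7768e+02 1.0337e+02] x@y=90: 576.92
near end col 268.8345264039977
[6.0000e-02 1.0000e+00 5.7761e+02 1.0221e+02] x@y=90: 576.92
near end col 268.8564569034746
16.8167 [0.69266448 2.09602388 6.77936143] 29.56067302660332 0.002255810571964074
the job is handed in; nothing more can be done
```

The job is handed in at 16.8 s. The rule is in the corner and released, and the gripper is holding the arm at the third long mark with the button squeezed in.

- **Rule:** I slid it against the plate edge and then the lug until each pushed back (about 10–12 N), then let go. It measured parallel to the plate within about 0.4°, with the third mark at gauge y ≈ -100. It had not moved between release and hand-in.
- **Lock button:** I squeezed until the fingers stalled at about 29.6 mm, against the nominal 33 mm with the button in; I put the difference down to give in the pads. The arm then drew freely at about 2.5 N, so it was unlocked before I pulled.
- **Pointer:** The arm is drawn 100.4 mm from home. In the averaged top picture the pointer lines up with the third mark to within about 0.5 mm. The pointer is faint there, in the gripper's shadow, so the drawn distance is the firmer figure.
- **Other objects:** The label roll, beaker and timer look unchanged in the final picture. The final check of the petri dish and pen disagreed with the first picture; I think the arm was hiding them. The petri dish was unchanged in the picture after the rule was released. The pen was partly hidden even then, so its check is inconclusive, though the arm never worked near either.

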